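# Stop a coasting cake turntable over its lock slot and pin it

### The arm

A 6-joint arm with a two-finger parallel gripper is mounted at the origin on a cart in front of the work surface, level with it; the furniture and walls round the work are solid. World frame = base frame: x ahead of the robot, y to its left, z up, the work surface at z = 0. Lengths are in m, angles in rad, forces in N, time in s.
With the tool pointing down it reaches from about 0.25 to 0.725 m from the base axis. Payload 4 kg.
Tool frame: the origin (TCP) lies midway between the tips of the shut fingers; the grasp point (between the pads) lies 19 mm behind it; z points along the fingers, y is the line along which they close (so a half turn about z gives the same grasp; the last joint's range is limited). The gripper opens to 85 mm and grips with 20 to 120 N. Pads are 22 mm wide; open, the fingers measure 114 mm over their backs; the gripper's body (76 mm by 85 mm) begins 54 mm behind the grasp point. The pads swing forward as they close: fully open they stand 13 mm farther back than shut.
Start: joints at [-1.285, 0.241, 0.005, 1.335, 0, 1.571], TCP at [0.141, -0.48, 0.231] pointing down, gripper open.
Joint ranges: [-2.72, 2.72], [-1.05, 1.87], [-1.09, 1.28], [-1.99, 2.15], [-1.42, 1.44], [-3.14, 3.14]. Speed limits (rad/s): [2.79, 2.79, 3.14, 3.14, 3.14, 3.14].

### API

Orientations are given as a unit quaternion [x, y, z, w].
In Python, from workcell import bot gives the robot as it stands. The module is installed in compiled form; this text tells all that it offers.
- The arm moves only by the tool jog_arm, never from a script. Its argument "deltas" is a list of rows, each an object with "fingers": the opening, from 0 (shut) to 1 (fully open); "delta_pos": the shift along the tool's x, y, z normalised to -1 to 1, where 1 is 300 mm, a list of three; "yaw": the turn about the tool's z normalised to -1 to 1, where 1 is pi/4 rad. A call has 1 to 12 rows; each row is the pose to reach, as a shift and turn from the pose commanded when the call began, along the tool's axes at that moment; what a row does not reach only later rows make up. A row lasts 1/10 s, in which the tool goes at most 50 mm and 8.59 degrees, less where a joint would pass 70% of its speed; a pose out of reach is approached as far as the arm can. A call with a number of a shift or a turn outside -1 to 1 is refused whole. A call with a gripper value outside its range is refused whole. The fingers move at their own pace and stop on an object; the grip force is fixed at half the most. Time passes only in rows, so rows that repeat a pose let the fingers close. It gives the time, the measured TCP pose, the force, the opening and the grip force at its end, in the units of the state.
- bot.get_obs(): the state, without advancing time (a new reading comes with each control period).
- bot.camera(name): name is "side" or "top"; returns a dict with "image" (420x560x3 uint8, red, green, blue), "range_z" (420x560 float32, m along the optical axis (not along the pixel's ray), 0 where there is no reading), "fx", "fy", "cx", "cy" (pixels), "rvec" (rotation vector, rad) and "tvec" (3), from world to camera coordinates, as OpenCV has them. Camera axes: x right, y down, z forward; pixel columns grow to the right and rows downward; lengths in m; the calibration is good to about 2 mm. A picture is of the moment at which its call begins.
- bot.job_done(): hands the job in; it is judged then, once.
The state is a dict: "clock": time; "joint_pos": joint angles; "joint_vel": joint speeds; "tau": joint torques, N m; "eef_pos": TCP position; "tool_rot": TCP orientation; "ft_force": force on the tool from outside, world axes, zero at the start; "ft_torque": the same for the moment, N m; "grip_width": finger opening in m; "grasp_force": force on a finger pad.
Only numpy, scipy, OpenCV 4.12 (cv2) and the standard library are available. Lean on these libraries where they do the work, as an engineer would, in place of code of your own. Each camera call takes 0.05 s, during which the arm holds its last target. There are 200 camera calls.

### The job

The cake turntable is still coasting from a spin and has to be locked for decorating. Slow it with a light touch until it stands still with its red-ringed lock hole over the slot in the arm of its base, then take the black-knobbed lock pin out of its parking hole and put it down through the lock hole into the slot, fully home and upright, and let go. Press only gently on the turntable, and leave the jars, pot and tin beside it where they stand.

Things in the scene. Friction and masses are not known exactly. Their poses are not given: they have to be found in the camera images.
- turntable_base: Fixed base of the cake turntable: round white foot 176 mm across on levelling feet that hold it 1 to 7 mm off the worktop, column, aluminium arm. Origin at the foot's underside on the turntable's vertical axis, +x along the arm, +z up. The arm, 40 mm wide, top 62 mm above the origin, passes under the plate (4 mm gap) and shows beyond its rim, to 163 mm from the axis.
- turntable (a joint): Angle (rad) of the plate about its vertical axis, anticlockwise from above, counted on over whole turns; the lock hole is over the slot at whole multiples of 2 pi. Set spinning in the first second to about 2 to 3 rad/s (angle growing), on a ball bearing: alone it would coast for half a minute or more. Brought to rest it stays there, but any touch that drags on it turns it.
- mat_centre (a point): Centre of the plate's top, on the axis, 76.5 mm above the base's origin. The plate is aluminium, 220 mm across, 8 mm thick, 1.7 to 2.9 kg. A grey silicone mat, 148 mm across, covers its middle: soft (gives about 1 mm at 6 N, and more N for each mm) and grippy (friction about 0.8), the place to touch. Round it the bare rim is 2.5 mm lower.
- lock_hole (a point): Centre of the lock hole in the plate, level with the bare rim's top (74 mm above the base's origin). Round through hole 13 mm across, 94 mm from the axis, with a red ring painted round it; it goes round with the plate.
- lock_slot (a point): Centre of the fixed lock slot, level with the top of the base arm (62 mm above the base's origin), under the plate and 94 mm from the axis. Through slot 22 mm long along the arm and 14 mm wide across it, 22 mm deep.
- pin_park (a point): Centre of the pin's parking hole at the top of the base arm, outside the plate's rim, 142 mm from the axis: square, 12 mm wide, 22 mm deep.
- lock_pin: Lock pin, 96 mm long, 0.09 kg, upright in its parking hole. Origin at the lower tip, +z to the knob. Steel shaft 10 mm across up to 34 mm, the lowest 5 mm tapered to 5 mm; collar 25 mm across, 34 to 38 mm; 13 mm neck; black knob 22 mm across, 52 to 96 mm, to grip. The collar sits on the arm when parked (tip 28 mm above the base's origin), on the plate's rim when home (tip 40 mm above it).
- icing_pot: Bystander: low round pot of white with a brown screw lid, 62 mm across, 35 mm high; origin at the centre of its underside.
- spice_jar_a: Bystander: clear spice jar with a yellow-brown cap, 42 x 42 x 96 mm; origin at the centre of its underside.
- spice_jar_b: Bystander: clear spice jar with a yellow-brown cap and a dark label, 42 x 42 x 96 mm; origin at the centre of its underside.
- tin: Bystander: food tin, 57 mm across, 72 mm high; origin at the centre of its underside.
Mind the look-alikes: they are no part of the job. Of the things that look like the lock_pin, the middle-sized one is meant.

How it is judged:
By the outcome, as a careful person would: the job done as asked, in the order asked, and still so for the second after the job is handed in, with the robot touching nothing.
It also fails if it takes over 61 s, if anything falls off the work surface, if the arm or the gripper's body presses on something with over 40 N, if the wrist force passes 120 N, or if a joint passes its speed limit or range.

## Working session

There is one attempt and no reset: what is moved stays moved. The work goes in short steps, Python scripts to look and compute and a tool call to move; the robot and the scene stay as the last step left them, time stands still between calls to the robot, and variables do not carry over. Pictures are saved under pics/ and viewed, at most 10 in all, crops included, and the job is handed in when it is done.

Besides the shell and the picture viewer there is one more tool, called after "Call:" by a JSON object that holds its "fn" and its "kwargs", one argument or row to a line. jog_arm: Moves the arm, as the interface text tells. Scaled input: -1 to 1 covers 300 mm each way for a shift and pi/4 rad each way for a turn. Its arguments: {"type":"object","properties":{"deltas":{"type":"array","items":{"type":"object","properties":{"fingers":{"type":"number"},"delta_pos":{"type":"array","items":{"type":"number"}},"yaw":{"type":"number"}}}}},"required":["deltas"]}

```bash
mkdir -p pics
cat > h.py <<'E'
import numpy as np, cv2
from workcell import bot
def cam(n):
    c=bot.camera(n); c['R']=cv2.Rodrigues(np.array(c['rvec'],float))[0]; c['t']=np.array(c['tvec'],float).ravel(); return c
def save(c,f): cv2.imwrite('pics/'+f,cv2.cvtColor(c['image'],cv2.COLOR_RGB2BGR))
def ray(c,u,v):
    d=np.array([(u-c['cx'])/c['fx'],(v-c['cy'])/c['fy'],1.]); return -c['R'].T@c['t'], c['R'].T@d
def onz(c,u,v,z):
    o,d=ray(c,u,v); return o+d*(z-o[2])/d[2]
def pt(c,u,v):
    o,d=ray(c,u,v); return o+d*c['range_z'][int(round(v)),int(round(u))]
def cloud(c):
    V,U=np.mgrid[0:420,0:560]; Z=c['range_z']
    P=np.stack([(U-c['cx'])/c['fx']*Z,(V-c['cy'])/c['fy']*Z,Z],-1)-c['t']
    return P@c['R']
E
python3 - <<'E'
from h import *
o=bot.get_obs(); print(o)
for n in('top','side'):
    c=cam(n); save(c,n+'0.png'); print(n,c['fx'],c['cx'],c['cy'],-c['R'].T@c['t'],c['R'][2])
print(bot.get_obs()['clock'])
E
```

```text
{'clock': 0.0, 'joint_pos': array([-1.28501371e+00,  2.41407403e-01,  3.73238279e-03,  1.33522340e+00,
        1.55967099e-05,  1.57081508e+00]), 'joint_vel': array([ 3.65888610e-05, -7.98533799e-04, -5.61401046e-04, -5.57620061e-04,
       -4.70480164e-04,  5.78827783e-04]), 'tau': array([ 9.29812377e-04, -3.72317934e+01,  2.52407330e+01,  1.68957707e-02,
       -1.66658589e-05,  9.03066592e-06]), 'eef_pos': array([ 0.14077893, -0.47910732,  0.23041887]), 'tool_rot': array([ 9.89809185e-01,  1.42396180e-01, -1.41966076e-04, -1.04144614e-03]), 'ft_force': array([-0.46085057,  0.07866351,  0.54345076]), 'ft_torque': array([0.06797099, 0.03053339, 0.06240319]), 'grasp_force': 0.0, 'grip_width': 0.08537067076982582}
top 483.70843027160294 277.17552489664865 198.60873560409945 [ 0.36636119 -0.22085153  1.0551042 ] [ 0.1311848  -0.01166951 -0.99128925]
side 534.4983387171031 277.38029801170495 207.07631836180792 [-0.02072912 -1.20381767  0.61981279] [ 0.42921979  0.79319512 -0.43198596]
0.1
```

View pics/top0.png

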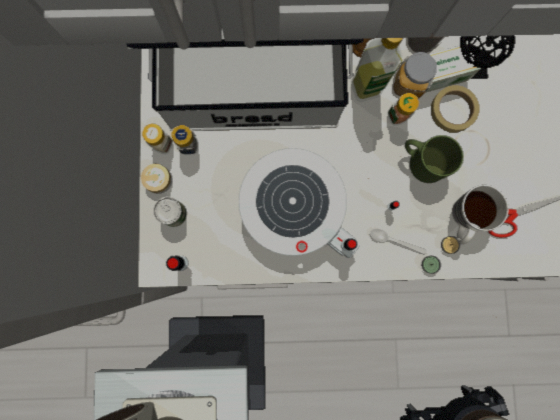

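View pics/side0.png

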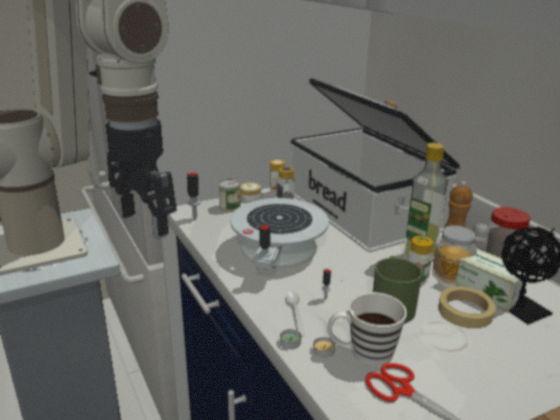

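The top view shows the turntable centred near (292,201), its red-ringed hole at (302,246), and the parked pin at (350,244) on the arm at lower right. Look-alike pins stand at (175,263) and (395,205). The side view confirms this, with the pin at (265,240) and the bread box behind the plate.

```bash
cat >> h.py <<'E'
def rim(c,ctr=None):
    """plate rim circle via bright height band points"""
    P=cloud(c); m=(P[...,2]>.066)&(P[...,2]<.09)&(c['range_z']>0)
    return P,m
def reds(c,box=None):
    h=cv2.cvtColor(c['image'],cv2.COLOR_RGB2HSV)
    m=((h[...,0]<8)|(h[...,0]>172))&(h[...,1]>110)&(h[...,2]>60)
    n,_,s,ce=cv2.connectedComponentsWithStats(m.astype(np.uint8))
    return [(ce[i],s[i]) for i in range(1,n) if s[i,4]>6]
E
python3 - <<'E'
from h import *
c=cam('top'); P=cloud(c)
print(bot.get_obs()['clock'])
print('center',pt(c,292,201),'table',pt(c,220,260),pt(c,380,270))
m=((P[...,2]>.066)&(P[...,2]<.09)&(c['range_z']>0)).astype(np.uint8)
n,l,s,ce=cv2.connectedComponentsWithStats(m); k=l[201,275]; print('area',s[k])
cn=max(cv2.findContours((l==k).astype(np.uint8),cv2.RETR_EXTERNAL,cv2.CHAIN_APPROX_NONE)[0],key=len)
zt=np.median(P[l==k][:,2]); print('z',zt, np.percentile(P[l==k][:,2],[10,90]))
Q=np.array([onz(c,*p[0],zt)[:2] for p in cn]); print(cv2.minEnclosingCircle(Q.astype(np.float32)*1000))
A=np.c_[2*Q,np.ones(len(Q))]; x=np.linalg.lstsq(A,(Q**2).sum(1),rcond=None)[0]; print('fit',x[:2],np.sqrt(x[2]+x[0]**2+x[1]**2))
for ce,s in reds(c): print('red',ce.round(1),s[4],pt(c,*ce).round(4))
sd=cam('side')
for ce,s in reds(sd): print('redS',ce.round(1),s[4],pt(sd,*ce).round(4))
print(bot.get_obs()['clock'])
E
```

```text
0.15
center [ 0.48934978 -0.26219208  0.08332078] table [ 0.37514842 -0.10636576  0.00065357] [ 3.44946586e-01 -4.51488517e-01  3.68020225e-04]
area [ 239  148  119  110 9344]
z 0.08183633637514759 [0.07878786 0.0847375 ]
((472.33892822265625, -281.92034912109375), 135.48822021484375)
fit [ 0.4819655  -0.27269315] 0.11401459595703392
red [395.5 204. ] 26 [ 0.4802 -0.4765  0.0654]
red [507.9 224.2] 239 [ 4.371e-01 -7.381e-01 -5.000e-04]
red [311.1 243.1] 61 [ 4.066e-01 -3.046e-01  2.000e-04]
red [351.4 243.6] 64 [ 0.3987 -0.3711  0.1297]
red [172.3 262.9] 103 [ 0.3709 -0.0289  0.1239]
redS [191.7 174.6] 26 [ 0.3716 -0.0353  0.123 ]
redS [510.4 217.8] 660 [ 0.8455 -0.5831  0.1447]
redS [264.5 227. ] 36 [ 0.4019 -0.3706  0.1284]
redS [326.7 271. ] 13 [ 0.481  -0.48    0.0657]
redS [391.9 381.8] 878 [ 0.4489 -0.7253  0.0077]
0.2
```

```bash
cat >> h.py <<'E'
from scipy.spatial.transform import Rotation as Rot
def circ(Q):
    for _ in range(4):
        A=np.c_[2*Q,np.ones(len(Q))]; x=np.linalg.lstsq(A,(Q**2).sum(1),rcond=None)[0]
        r=np.sqrt(x[2]+x[0]**2+x[1]**2); e=np.abs(np.hypot(*(Q-x[:2]).T)-r); k=e<max(2*np.median(e),.0005); Q=Q[k]
    return x[:2],r,len(Q)
def mat(c,z,seed):
    g=cv2.cvtColor(c['image'],cv2.COLOR_RGB2GRAY); m=(g<110).astype(np.uint8)
    cn=cv2.findContours(m,cv2.RETR_EXTERNAL,cv2.CHAIN_APPROX_NONE)[0]
    cn=[q for q in cn if cv2.pointPolygonTest(q,seed,False)>0 and cv2.contourArea(q)<9000]
    q=max(cn,key=cv2.contourArea); return circ(np.array([onz(c,*p[0],z)[:2] for p in q]))
def move(target,yawdeg=0):
    """normalised delta from present measured pose to world target"""
    o=bot.get_obs(); R=Rot.from_quat(o['tool_rot']).as_matrix()
    return (R.T@(np.array(target)-o['eef_pos'])/.3).round(4)
E
python3 - <<'E'
from h import *
for n,sd in(('top',(275.,201.)),('side',(270.,217.))):
    c=cam(n)
    for z in(.080,.083): 
        try: print(n,z,mat(c,z,sd))
        except Exception as e: print(e)
    for ce,s in reds(c):
        if n=='top' and 230<ce[0]<360 and s[4]<120: print('red',ce.round(1),s[4],onz(c,*ce,.0795).round(4),onz(c,*ce,.1295).round(4),bot.get_obs()['clock'])
    if n=='top': 
        P=cloud(c); b=P[40:130,150:350]; print('box',b[b[...,2]>.03][:,0].min(),np.percentile(b[...,2],99))
E
```

```text
top 0.08 (array([ 0.49049059, -0.26280789]), np.float64(0.07272041837346105), 149)
top 0.083 (array([ 0.4901087 , -0.26267881]), np.float64(0.07249668714964407), 149)
red [320.3 237.8] 61 [ 0.4138 -0.3171  0.0795] [ 0.4114 -0.3122  0.1295] 0.25
red [351.4 243.6] 64 [ 0.4005 -0.3793  0.0795] [ 0.3987 -0.3711  0.1295] 0.25
box 0.3663611909790003 0.5979188201375222
side 0.08 (array([ 0.47882458, -0.27851938]), np.float64(0.08758311824411952), 71)
side 0.083 (array([ 0.47604832, -0.28366171]), np.float64(0.08709637661530918), 71)
```

Run:
```python
from h import *
print(move([.435,-.263,.16]),move([.435,-.263,.11]))
```

```text
[ 1.144  -0.4158  0.2369] [ 1.144  -0.4157  0.4035]
```

Call:
{"fn": "jog_arm", "kwargs": {
  "deltas": [
    {"fingers": 0, "delta_pos": [0.3, -0.12, 0.06]},
    {"fingers": 0, "delta_pos": [0.95, -0.416, 0.2]},
    {"fingers": 0, "delta_pos": [0.95, -0.416, 0.2]},
    {"fingers": 0, "delta_pos": [0.95, -0.416, 0.2]},
    {"fingers": 0, "delta_pos": [0.95, -0.416, 0.2]},
    {"fingers": 0, "delta_pos": [0.95, -0.416, 0.2]},
    {"fingers": 0, "delta_pos": [0.95, -0.416, 0.2]},
    {"fingers": 0, "delta_pos": [0.95, -0.416, 0.2]}
  ]
}}

```text
invalid input at $.deltas[0]: expected keys fingers, delta_pos, yaw
```

Call:
{"fn": "jog_arm", "kwargs": {
  "deltas": [
    {"fingers": 0, "delta_pos": [0.3, -0.12, 0.06], "yaw": 0},
    {"fingers": 0, "delta_pos": [0.95, -0.416, 0.2], "yaw": 0},
    {"fingers": 0, "delta_pos": [0.95, -0.416, 0.2], "yaw": 0},
    {"fingers": 0, "delta_pos": [0.95, -0.416, 0.2], "yaw": 0},
    {"fingers": 0, "delta_pos": [0.95, -0.416, 0.2], "yaw": 0},
    {"fingers": 0, "delta_pos": [0.95, -0.416, 0.2], "yaw": 0},
    {"fingers": 0, "delta_pos": [0.95, -0.416, 0.2], "yaw": 0},
    {"fingers": 0, "delta_pos": [0.95, -0.416, 0.2], "yaw": 0}
  ]
}}

```text
clock: 1.1
eef_pos: [0.3806, -0.2776, 0.1706]
tool_rot: [0.989, 0.145, -0.0, -0.001]
ft_force: [-1.0, -0.3, -0.3]
grip_width: 0.0004
grasp_force: 0.0
```

Run:
```python
from h import *
for i in range(2):
    c=cam('top'); o=bot.get_obs(); print(o['clock'],o['eef_pos'],o['ft_force'],o['grip_width'])
    for ce,s in reds(c):
        if 200<ce[0]<360 and s[4]<120: q=onz(c,*ce,.0795); print('red',ce.round(1),s[4],q.round(4),np.degrees(np.arctan2(q[1]+.2627,q[0]-.490)),np.hypot(q[1]+.2627,q[0]-.490))
print(move([.435,-.263,.16]),move([.435,-.263,.092]))
```

```text
1.15 [ 0.3796549  -0.27872537  0.17096279] [-1.12962044  0.38496766 -0.15909574] -0.0001032509521685059
red [312.9 160.3] 54 [ 0.5732 -0.3079  0.0795] -28.50780083372206 0.09469781814663757
1.2 [ 0.3791248  -0.27953767  0.17123082] [-0.81238094  0.00379016  0.66957625] -0.0001262382571646026
red [308.2 158.1] 54 [ 0.578  -0.2983  0.0795] -21.994477566990184 0.0949406690367625
[ 0.1943 -0.0002  0.0373] [ 1.944e-01 -2.000e-04  2.640e-01]
```

Call:
{"fn": "jog_arm", "kwargs": {
  "deltas": [
    {"fingers": 0, "delta_pos": [0.15, 0, 0.08], "yaw": 0},
    {"fingers": 0, "delta_pos": [0.194, 0, 0.2], "yaw": 0},
    {"fingers": 0, "delta_pos": [0.194, 0, 0.264], "yaw": 0},
    {"fingers": 0, "delta_pos": [0.194, 0, 0.264], "yaw": 0},
    {"fingers": 0, "delta_pos": [0.194, 0, 0.264], "yaw": 0},
    {"fingers": 0, "delta_pos": [0.194, 0, 0.264], "yaw": 0}
  ]
}}

```text
clock: 1.8
eef_pos: [0.4354, -0.2647, 0.0938]
tool_rot: [0.99, 0.142, 0.001, 0.001]
ft_force: [-0.1, -0.6, 0.8]
grip_width: 0.0003
grasp_force: 0.0
```

Run:
```python
from h import *
for n in('top','side'):
    c=cam(n); save(c,n+'1.png'); o=bot.get_obs(); print(o['clock'],o['eef_pos'],o['ft_force'])
    if n=='top':
        print('matz',[pt(c,u,v)[2].round(4) for u,v in((310,201),(300,185),(320,210),(290,175))],'tab',[pt(c,u,v)[2].round(4) for u,v in((220,260),(380,270),(210,200))])
    for ce,s in reds(c):
        if n=='top' and 200<ce[0]<370 and s[4]<120: q=onz(c,*ce,.0795); print('red',ce.round(1),s[4],q.round(4),np.degrees(np.arctan2(q[1]+.2627,q[0]-.490)),np.hypot(q[1]+.2627,q[0]-.490))
```

```text
1.85 [ 0.43558784 -0.26457764  0.09390407] [0.2783444  0.72703182 1.03693353]
matz [np.float64(0.5426), np.float64(0.5405), np.float64(0.5417), np.float64(0.5468)] tab [np.float64(0.6025), np.float64(1.0551), np.float64(-0.0001)]
red [251.5 178.8] 57 [ 0.5376 -0.1808  0.0795] 59.83607515259969 0.09468984362428615
red [351.4 243.6] 64 [ 0.4005 -0.3793  0.0795] -127.53105909635144 0.14698753763208056
1.9 [ 0.43563229 -0.26441233  0.0938401 ] [ 0.89245652 -0.22383479 -0.42290447]
```

Call:
{"fn": "jog_arm", "kwargs": {
  "deltas": [
    {"fingers": 0, "delta_pos": [0, 0, 0.026], "yaw": 0},
    {"fingers": 0, "delta_pos": [0, 0, 0.03], "yaw": 0},
    {"fingers": 0, "delta_pos": [0, 0, 0.033], "yaw": 0}
  ]
}}

```text
clock: 2.2
eef_pos: [0.4352, -0.264, 0.0825]
tool_rot: [0.99, 0.142, 0.0, 0.001]
ft_force: [-1.4, -3.1, 4.5]
grip_width: 0.0002
grasp_force: 2.1
```

```bash
cat >> h.py <<'E'
def hole():
    c=cam('top'); o=bot.get_obs(); print(round(o['clock'],2),o['eef_pos'].round(4),o['ft_force'].round(2))
    for ce,s in reds(c):
        q=onz(c,*ce,.0795)-[.490,-.2627,0]
        if 20<s[4]<120 and .08<np.hypot(*q[:2])<.106: print('hole deg past slot',(np.degrees(np.arctan2(q[1],q[0]))+130.2).round(2),'r',np.hypot(*q[:2]).round(4))
    return c
E
python3 -c "
from h import *
hole()"
```

```text
2.25 [ 0.4355 -0.2642  0.0826] [-0.01 -2.84  3.23]
hole deg past slot 236.39 r 0.0963
```

Call:
{"fn": "jog_arm", "kwargs": {
  "deltas": [
    {"fingers": 0, "delta_pos": [0, 0, 0], "yaw": 0},
    {"fingers": 0, "delta_pos": [0, 0, 0], "yaw": 0}
  ]
}}

```text
clock: 2.45
eef_pos: [0.4355, -0.2636, 0.0826]
tool_rot: [0.99, 0.142, 0.0, 0.0]
ft_force: [0.4, -1.0, 3.6]
grip_width: -0.0
grasp_force: 1.4
```

```bash
python3 -c "
from h import *
hole();c=hole()
P=cloud(c);m=(P[...,2]>.1)&(P[...,0]>.55)&(P[...,0]<.72)&(abs(P[...,1]+.2)<.18)&(c['range_z']>0);Q=P[m];print(Q.min(0),np.percentile(Q,5,axis=0))
o=bot.get_obs();print(o['tool_rot'],o['joint_pos'].round(2))
"
```

```text
2.5 [ 0.4355 -0.2633  0.0826] [ 1.29 -0.28  3.42]
2.55 [ 0.4355 -0.2629  0.0825] [ 0.73 -0.19  3.26]
[ 0.58077005 -0.37999417  0.10001317] [ 0.58375268 -0.36218772  0.1328962 ]
[ 9.89789025e-01  1.42538906e-01  5.20624490e-04 -2.72829766e-04] [-0.54  0.37 -0.22  0.98  0.    2.31]
```

```bash
cat >> h.py <<'E'
def arc(steps):
    o=bot.get_obs(); R=Rot.from_quat(o['tool_rot']).as_matrix(); p=o['eef_pos']-[.490,-.2627,0]; p[2]=0
    for a in steps: print(a,(R.T@(Rot.from_euler('z',a,degrees=True).apply(p)-p)/.3).round(4)[:2])
E
python3 -c "
from h import *
arc([1,3,7,12,18,24,30,36,42,47,50,51])"
```

```text
1 [-0.0009  0.0031]
3 [-0.0024  0.0092]
7 [-0.0049  0.0217]
12 [-0.0067  0.0374]
18 [-0.0071  0.0564]
24 [-0.0055  0.0754]
30 [-0.0019  0.0941]
36 [0.0036 0.1123]
42 [0.011  0.1298]
47 [0.0186 0.1438]
50 [0.0237 0.1518]
51 [0.0255 0.1544]
```

Call:
{"fn": "jog_arm", "kwargs": {
  "deltas": [
    {"fingers": 0, "delta_pos": [-0.001, 0.003, 0], "yaw": 0},
    {"fingers": 0, "delta_pos": [-0.0024, 0.009, 0], "yaw": 0},
    {"fingers": 0, "delta_pos": [-0.005, 0.022, 0], "yaw": 0},
    {"fingers": 0, "delta_pos": [-0.0067, 0.037, 0], "yaw": 0},
    {"fingers": 0, "delta_pos": [-0.007, 0.056, 0], "yaw": 0},
    {"fingers": 0, "delta_pos": [-0.0055, 0.075, 0], "yaw": 0},
    {"fingers": 0, "delta_pos": [-0.002, 0.094, 0], "yaw": 0},
    {"fingers": 0, "delta_pos": [0.0036, 0.112, 0], "yaw": 0},
    {"fingers": 0, "delta_pos": [0.011, 0.13, 0], "yaw": 0},
    {"fingers": 0, "delta_pos": [0.0186, 0.144, 0], "yaw": 0},
    {"fingers": 0, "delta_pos": [0.0237, 0.152, 0], "yaw": 0},
    {"fingers": 0, "delta_pos": [0.0255, 0.1545, 0], "yaw": 0}
  ]
}}

```text
clock: 3.75
eef_pos: [0.4561, -0.3066, 0.0825]
tool_rot: [0.99, 0.142, 0.0, 0.001]
ft_force: [0.1, -1.2, 5.2]
grip_width: 0.0002
grasp_force: 2.5
```

```bash
python3 -c "
from h import *
hole();c=hole();save(c,'top2.png')
arc([1,3,7,12,18,24,30,36,42,48,54,60,66,70])"
```

```text
3.8 [ 0.4558 -0.3064  0.0824] [-0.79 -2.28  5.43]
3.85 [ 0.4554 -0.306   0.0823] [-1.52 -0.32  6.2 ]
1 [0.0019 0.0026]
3 [0.0058 0.0078]
7 [0.0141 0.0177]
12 [0.0254 0.0292]
18 [0.0402 0.0416]
24 [0.0562 0.0524]
30 [0.0733 0.0615]
36 [0.0913 0.0688]
42 [0.1099 0.0741]
48 [0.1289 0.0774]
54 [0.1482 0.0788]
60 [0.1676 0.0781]
66 [0.1868 0.0754]
70 [0.1993 0.0725]
```

View pics/top2.png

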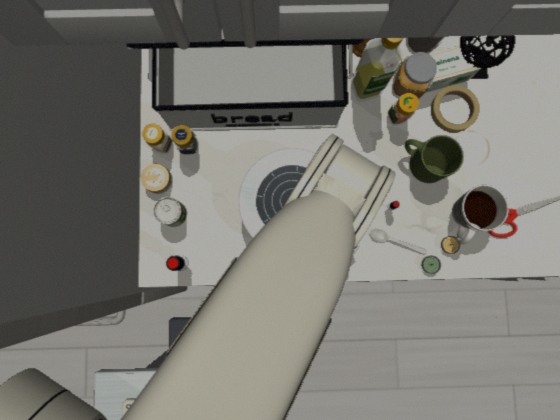

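The arm covers the plate's lower half, so the hole is hidden, near (250,225) by estimate. I'll carry on with the drag for 60° more and lift the pressure slightly.

Call:
{"fn": "jog_arm", "kwargs": {
  "deltas": [
    {"fingers": 0, "delta_pos": [0.002, 0.0026, -0.002], "yaw": 0},
    {"fingers": 0, "delta_pos": [0.006, 0.008, -0.002], "yaw": 0},
    {"fingers": 0, "delta_pos": [0.014, 0.018, -0.002], "yaw": 0},
    {"fingers": 0, "delta_pos": [0.0254, 0.029, -0.002], "yaw": 0},
    {"fingers": 0, "delta_pos": [0.04, 0.0416, -0.002], "yaw": 0},
    {"fingers": 0, "delta_pos": [0.056, 0.0524, -0.002], "yaw": 0},
    {"fingers": 0, "delta_pos": [0.073, 0.0615, -0.002], "yaw": 0},
    {"fingers": 0, "delta_pos": [0.091, 0.069, -0.002], "yaw": 0},
    {"fingers": 0, "delta_pos": [0.11, 0.074, -0.002], "yaw": 0},
    {"fingers": 0, "delta_pos": [0.123, 0.0765, -0.002], "yaw": 0},
    {"fingers": 0, "delta_pos": [0.129, 0.0774, -0.002], "yaw": 0},
    {"fingers": 0, "delta_pos": [0.13, 0.0775, -0.002], "yaw": 0}
  ]
}}

```text
clock: 5.05
eef_pos: [0.5001, -0.3167, 0.0828]
tool_rot: [0.99, 0.143, 0.0, 0.0]
ft_force: [0.8, 0.5, 2.0]
grip_width: -0.0001
grasp_force: 1.0
```

```bash
python3 -c "
from h import *
hole();c=cam('side');save(c,'side2.png')
for ce,s in reds(c):
    q=onz(c,*ce,.0795)-[.490,-.2627,0]
    print(ce.round(1),s[4],np.hypot(*q[:2]).round(4),(np.degrees(np.arctan2(q[1],q[0]))+130.2).round(2))
print(bot.get_obs()['ft_force'])
"
```

```text
5.1 [ 0.4996 -0.3167  0.0828] [ 0.18 -0.36  1.56]
[191.7 174.6] 26 0.3402 234.51
[510.4 217.8] 659 0.5294 103.82
[264.9 227.1] 38 0.052 -20.51
[326.7 271. ] 13 0.2363 34.97
[391.9 381.8] 879 0.5276 29.69
[-0.27769708 -1.00520469  2.4568349 ]
```

View pics/side2.png

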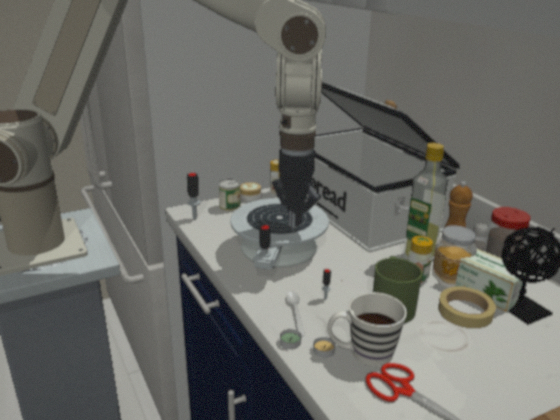

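The gripper tip is at (293,215) on the mat and the parked pin's cap is at (265,230). The ring isn't caught by the red mask in this view, so I'll use a weaker redness threshold on the plate's rim.

```bash
cat >> h.py <<'E'
def side_hole():
    c=cam('side'); a=cv2.cvtColor(c['image'],cv2.COLOR_RGB2LAB)[...,1].astype(int)
    m=np.zeros((420,560),np.uint8); m[195:265,225:335]=(a[195:265,225:335]>136)
    n,l,s,ce=cv2.connectedComponentsWithStats(m)
    for i in range(1,n):
        q=onz(c,*ce[i],.0795)-[.490,-.2627,0]
        if s[i,4]>3: print(ce[i].round(1),s[i,4],a[l==i].max(),'r',np.hypot(*q[:2]).round(4),(np.degrees(np.arctan2(q[1],q[0]))+130.2).round(2))
    return c
E
python3 -c "
from h import *
side_hole();print(bot.get_obs()['ft_force'])"
```

```text
[265.  226.9] 48 178 r 0.0513 -20.68
[-0.28178178 -0.57653435  2.93521856]
```

```bash
python3 -c "
from h import *
print(move([.5,-.3167,.11]),move([.42,-.07,.22]))"
```

```text
[ 0.0037  0.0007 -0.091 ] [-0.0209 -0.8636 -0.4574]
```

Call:
{"fn": "jog_arm", "kwargs": {
  "deltas": [
    {"fingers": 0, "delta_pos": [0, 0, -0.03], "yaw": 0},
    {"fingers": 0, "delta_pos": [0, 0, -0.13], "yaw": 0},
    {"fingers": 0, "delta_pos": [0, -0.1, -0.25], "yaw": 0},
    {"fingers": 0.5, "delta_pos": [-0.02, -0.86, -0.457], "yaw": 0},
    {"fingers": 0.6, "delta_pos": [-0.02, -0.86, -0.457], "yaw": 0},
    {"fingers": 0.6, "delta_pos": [-0.02, -0.86, -0.457], "yaw": 0},
    {"fingers": 0.6, "delta_pos": [-0.02, -0.86, -0.457], "yaw": 0},
    {"fingers": 0.6, "delta_pos": [-0.02, -0.86, -0.457], "yaw": 0},
    {"fingers": 0.6, "delta_pos": [-0.02, -0.86, -0.457], "yaw": 0}
  ]
}}

```text
clock: 6.1
eef_pos: [0.4195, -0.0679, 0.2217]
tool_rot: [0.989, 0.145, 0.001, -0.0]
ft_force: [1.0, -0.8, 0.4]
grip_width: 0.0508
grasp_force: 0.0
```

```bash
python3 -c "
from h import *
hole();c=hole();side_hole();save(c,'top3.png')
for ce,s in reds(c):
    if 330<ce[0]<365: print('pin',ce,onz(c,*ce,.1295))
for z in (.0815,): print(mat(c,z,(275.,201.)))"
```

```text
6.15 [ 0.4203 -0.0695  0.2211] [ 0.07  0.28 -0.76]
hole deg past slot -11.52 r 0.0937
6.2 [ 0.4206 -0.0705  0.2206] [0.64 0.15 1.58]
hole deg past slot -11.69 r 0.0939
[264.5 226.8] 51 178 r 0.0516 -21.89
[257.7 236. ] 18 158 r 0.0945 -14.46
pin [351.359375 243.640625] [ 0.39870906 -0.37114582  0.1295    ]
(array([ 0.49041097, -0.2628093 ]), np.float64(0.07261657955492996), 153)
```

View pics/top3.png

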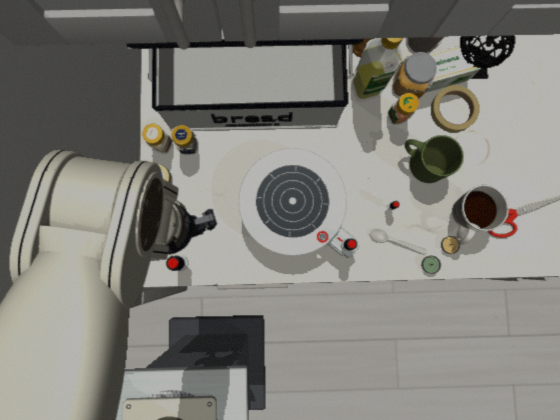

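The plate stands still. The hole is at (323,237) and the pin's cap at (351,244), so it's about 11.6° short. I'll enlarge both views to check the arm's direction and the pin's centre.

```bash
python3 -c "
from h import *
c=cam('top');s=cam('side')
a=cv2.resize(c['image'][215:285,300:370],None,fx=5.6,fy=5.6,interpolation=cv2.INTER_CUBIC)
b=cv2.resize(s['image'][200:270,230:300],None,fx=5.6,fy=5.6,interpolation=cv2.INTER_CUBIC)
save({'image':np.hstack([a,b])},'crop.png')
ct=[x for x,_ in reds(c) if 340<x[0]<360][0]; cs=[x for x,_ in reds(s) if 255<x[0]<275][0]
o1,d1=ray(c,*ct);o2,d2=ray(s,*cs);t=np.linalg.lstsq(np.c_[d1,-d2],o2-o1,rcond=None)[0];print(o1+d1*t[0],o2+d2*t[1])
"
```

```text
[ 0.39872017 -0.37119741  0.1291823 ] [ 0.4010852  -0.37224776  0.1294355 ]
```

View pics/crop.png

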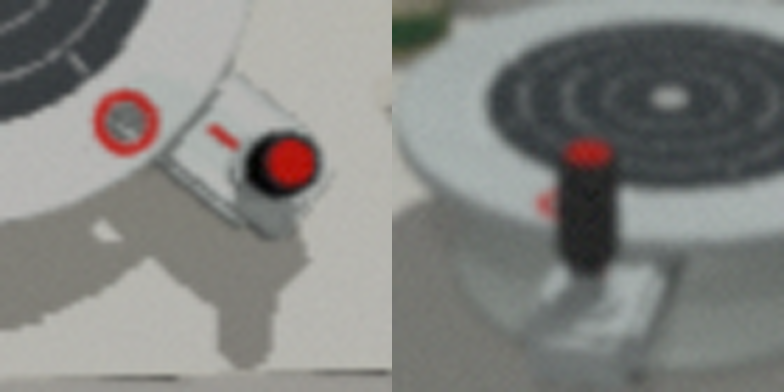

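The enlarged top view shows the ring at (322.5,237), a red mark along the arm from (337.5,237.7) to (342.3,241.3), and the pin's cap at (351.5,244). The side view shows the pin upright in its parking hole.

```bash
python3 -c "
from h import *
c=cam('top')
ctr=mat(c,.0818,(275.,201.))[0]
g=cv2.cvtColor(c['image'],cv2.COLOR_RGB2GRAY)[192:210,283:302].astype(float); w=np.clip(g-140,0,None); V,U=np.mgrid[192:210,283:302]; print('spot',onz(c,(w*U).sum()/w.sum(),(w*V).sum()/w.sum(),.0818),ctr)
f=lambda p:(np.degrees(np.arctan2(*(p[:2]-ctr)[::-1])).round(2),np.hypot(*(p[:2]-ctr)).round(4))
for ce,s in reds(c):
    for z in(.0673,.0793,.1293):
        if 315<ce[0]<360: print(ce.round(1),s[4],z,f(onz(c,*ce,z)))
im=c['image'].astype(int); r=im[...,0]-im[...,1]; m=(r[230:250,332:345]>40); V,U=np.nonzero(m); print(m.sum())
Q=np.array([onz(c,u+332,v+230,.0673)[:2] for u,v in zip(U,V)]); print('mark',f(Q.mean(0))); d=np.linalg.svd(Q-Q.mean(0))[2][0]; print(np.degrees(np.arctan2(d[1],d[0])))
# arm visible region by height
P=cloud(c); z=P[...,2]; A=(z>.05)&(z<.075); q=P[A][:,:2]-ctr; rr=np.hypot(*q.T); th=np.degrees(np.arctan2(q[:,1],q[:,0])); k=(rr>.118)&(rr<.165)&(abs(th+130)<25)
q=q[k];print(k.sum(), 'arm',[ (np.degrees(np.arctan2(*q[(rr[k]>a)&(rr[k]<a+.01)].mean(0)[::-1]))).round(2) for a in(.115,.12,.125)])
"
```

```text
spot [ 0.49059779 -0.26285142  0.0818    ] [ 0.49031873 -0.26275615]
[321.8 236.4] 59 0.0673 (np.float64(-141.23), np.float64(0.094))
[321.8 236.4] 59 0.0793 (np.float64(-142.05), np.float64(0.0937))
[321.8 236.4] 59 0.1293 (np.float64(-145.51), np.float64(0.0928))
[351.4 243.6] 64 0.0673 (np.float64(-127.05), np.float64(0.1485))
[351.4 243.6] 64 0.0793 (np.float64(-127.63), np.float64(0.1472))
[351.4 243.6] 64 0.1293 (np.float64(-130.19), np.float64(0.1419))
13
mark (np.float64(-130.06), np.float64(0.1236))
-125.07961096608744
344 arm [np.float64(-130.56), np.float64(-130.45), np.float64(-130.47)]
```

```bash
python3 -c "
from h import *
print(move([.485,-.203,.15]),move([.485,-.203,.09]))"
```

```text
[0.0828 0.4795 0.2313] [0.083  0.4795 0.4313]
```

Call:
{"fn": "jog_arm", "kwargs": {
  "deltas": [
    {"fingers": 0, "delta_pos": [0.083, 0.479, 0.1], "yaw": 0},
    {"fingers": 0, "delta_pos": [0.083, 0.479, 0.1], "yaw": 0},
    {"fingers": 0, "delta_pos": [0.083, 0.479, 0.23], "yaw": 0},
    {"fingers": 0, "delta_pos": [0.083, 0.479, 0.3], "yaw": 0},
    {"fingers": 0, "delta_pos": [0.083, 0.479, 0.38], "yaw": 0},
    {"fingers": 0, "delta_pos": [0.083, 0.479, 0.43], "yaw": 0},
    {"fingers": 0, "delta_pos": [0.083, 0.479, 0.43], "yaw": 0},
    {"fingers": 0, "delta_pos": [0.083, 0.479, 0.43], "yaw": 0},
    {"fingers": 0, "delta_pos": [0.083, 0.479, 0.43], "yaw": 0}
  ]
}}

```text
clock: 7.3
eef_pos: [0.4861, -0.2026, 0.0919]
tool_rot: [0.99, 0.142, 0.001, 0.0]
ft_force: [0.1, -0.4, -0.3]
grip_width: 0.0004
grasp_force: 0.0
```

```bash
python3 -c "
from h import *
hole()"
```

```text
7.35 [ 0.4862 -0.2024  0.0921] [ 0.65 -0.01 -0.82]
hole deg past slot -12.1 r 0.0934
```

Call:
{"fn": "jog_arm", "kwargs": {
  "deltas": [
    {"fingers": 0, "delta_pos": [0, 0, 0.015], "yaw": 0},
    {"fingers": 0, "delta_pos": [0, 0, 0.027], "yaw": 0},
    {"fingers": 0, "delta_pos": [0, 0, 0.031], "yaw": 0},
    {"fingers": 0, "delta_pos": [0, 0, 0.033], "yaw": 0},
    {"fingers": 0, "delta_pos": [0, 0, 0.033], "yaw": 0}
  ]
}}

```text
clock: 7.85
eef_pos: [0.4863, -0.2018, 0.0821]
tool_rot: [0.99, 0.143, 0.001, 0.0]
ft_force: [0.6, 0.5, 4.6]
grip_width: -0.0
grasp_force: 2.8
```

```bash
python3 -c "
from h import *
hole();arc([1,2,4,6,8,10,11,12])"
```

```text
7.9 [ 0.4863 -0.2018  0.0821] [-0.34  0.16  4.74]
hole deg past slot -12.31 r 0.0932
1 [-0.0035 -0.0008]
2 [-0.0069 -0.0015]
4 [-0.0139 -0.0027]
6 [-0.021  -0.0036]
8 [-0.028  -0.0044]
10 [-0.0351 -0.0049]
11 [-0.0387 -0.005 ]
12 [-0.0422 -0.0051]
```

Call:
{"fn": "jog_arm", "kwargs": {
  "deltas": [
    {"fingers": 0, "delta_pos": [-0.002, -0.0004, 0], "yaw": 0},
    {"fingers": 0, "delta_pos": [-0.007, -0.0015, 0], "yaw": 0},
    {"fingers": 0, "delta_pos": [-0.014, -0.0027, 0], "yaw": 0},
    {"fingers": 0, "delta_pos": [-0.021, -0.0036, 0], "yaw": 0},
    {"fingers": 0, "delta_pos": [-0.028, -0.0044, 0], "yaw": 0},
    {"fingers": 0, "delta_pos": [-0.035, -0.0049, 0], "yaw": 0},
    {"fingers": 0, "delta_pos": [-0.04, -0.005, 0], "yaw": 0},
    {"fingers": 0, "delta_pos": [-0.0422, -0.0051, 0], "yaw": 0},
    {"fingers": 0, "delta_pos": [-0.0422, -0.0051, 0], "yaw": 0},
    {"fingers": 0, "delta_pos": [-0.0422, -0.0051, 0], "yaw": 0}
  ]
}}

```text
clock: 8.9
eef_pos: [0.4736, -0.2044, 0.082]
tool_rot: [0.99, 0.142, 0.001, 0.001]
ft_force: [0.2, 0.2, 5.9]
grip_width: 0.0002
grasp_force: 2.8
```

```bash
python3 -c "
from h import *
hole();hole();arc([-1,-.5,.5,1,2])"
```

```text
8.95 [ 0.4737 -0.2043  0.0821] [ 0.19 -0.19  5.54]
hole deg past slot 0.18 r 0.0938
9.0 [ 0.4737 -0.2044  0.082 ] [-0.13 -0.22  5.92]
hole deg past slot 0.27 r 0.0939
-1 [0.0035 0.0001]
-0.5 [0.0018 0.    ]
0.5 [-0.0018 -0.    ]
1 [-0.0035 -0.    ]
2 [-0.007  0.   ]
```

```bash
python3 -c "
from h import *
print(move([.3998,-.3716,.19]))"
```

```text
[-0.3927  0.466  -0.3598]
```

Call:
{"fn": "jog_arm", "kwargs": {
  "deltas": [
    {"fingers": 0, "delta_pos": [0, 0, -0.005], "yaw": 0},
    {"fingers": 0, "delta_pos": [0, 0, -0.03], "yaw": 0},
    {"fingers": 0, "delta_pos": [0, 0, -0.15], "yaw": 0},
    {"fingers": 0, "delta_pos": [0, 0, -0.3], "yaw": -0.1},
    {"fingers": 0.3, "delta_pos": [-0.13, 0.15, -0.36], "yaw": -0.25},
    {"fingers": 0.7, "delta_pos": [-0.25, 0.3, -0.36], "yaw": -0.4},
    {"fingers": 0.7, "delta_pos": [-0.34, 0.41, -0.36], "yaw": -0.58},
    {"fingers": 0.7, "delta_pos": [-0.393, 0.466, -0.36], "yaw": -0.742},
    {"fingers": 0.7, "delta_pos": [-0.393, 0.466, -0.36], "yaw": -0.742},
    {"fingers": 0.7, "delta_pos": [-0.393, 0.466, -0.36], "yaw": -0.742},
    {"fingers": 0.7, "delta_pos": [-0.393, 0.466, -0.36], "yaw": -0.742},
    {"fingers": 0.7, "delta_pos": [-0.393, 0.466, -0.36], "yaw": -0.742}
  ]
}}

```text
clock: 10.2
eef_pos: [0.3996, -0.37, 0.1889]
tool_rot: [0.907, 0.421, -0.0, -0.0]
ft_force: [0.0, 0.3, 0.2]
grip_width: 0.0596
grasp_force: 0.0
```

```bash
python3 -c "
from h import *
c=hole();side_hole();o=bot.get_obs();R=Rot.from_quat(o['tool_rot']).as_matrix()
print('yaxis deg',np.degrees(np.arctan2(R[1,1],R[0,1])),'tilt',R[:,2],o['joint_pos'].round(2),o['grip_width'])
print(move([.3998,-.3716,.092]))"
```

```text
10.25 [ 0.3997 -0.3701  0.189 ] [ 0.38 -0.29  0.24]
hole deg past slot 3.19 r 0.0938
[264.6 227. ] 52 178 r 0.052 -21.35
[273.8 238.2] 33 158 r 0.0935 7.02
yaxis deg -40.13451931557111 tilt [-7.70902373e-05  2.42085888e-04 -9.99999968e-01] [-0.75  0.35  0.04  1.27  0.    1.52] 0.05964819756873136
[-0.0034  0.0034  0.3235]
```

```bash
python3 -c "
from h import *
hole();hole();c=hole();save({'image':cv2.resize(c['image'][170:270,230:370],None,fx=4,fy=4,interpolation=cv2.INTER_CUBIC)},'crop2.png')"
```

```text
10.35 [ 0.3996 -0.3703  0.1891] [-0.55  0.23  0.97]
hole deg past slot 3.16 r 0.0936
10.4 [ 0.3996 -0.3705  0.1891] [-0.32  0.89 -0.56]
hole deg past slot 3.34 r 0.0937
10.45 [ 0.3995 -0.3707  0.1891] [-0.18  0.74  0.09]
hole deg past slot 3.29 r 0.0936
```

View pics/crop2.png

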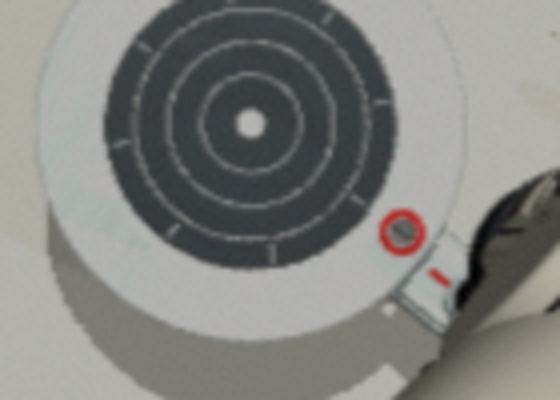

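The plate is still. Its ring is at about (330.5,228) and it now reads 3.2° past the slot, so lifting off dragged it. I'll nudge it back from a point on the line from the base to the axis, where drift during the lift is radial and shouldn't turn it.

```bash
python3 -c "
from h import *
print(move([.4416,-.2367,.16]),move([.4416,-.2367,.09]))"
```

```text
[ 0.4318 -0.1808  0.097 ] [ 0.4318 -0.1808  0.3303]
```

Call:
{"fn": "jog_arm", "kwargs": {
  "deltas": [
    {"fingers": 0, "delta_pos": [0.15, -0.06, 0], "yaw": 0},
    {"fingers": 0, "delta_pos": [0.3, -0.12, 0.03], "yaw": 0},
    {"fingers": 0, "delta_pos": [0.432, -0.181, 0.12], "yaw": 0},
    {"fingers": 0, "delta_pos": [0.432, -0.181, 0.22], "yaw": 0},
    {"fingers": 0, "delta_pos": [0.432, -0.181, 0.3], "yaw": 0},
    {"fingers": 0, "delta_pos": [0.432, -0.181, 0.33], "yaw": 0},
    {"fingers": 0, "delta_pos": [0.432, -0.181, 0.33], "yaw": 0},
    {"fingers": 0, "delta_pos": [0.432, -0.181, 0.33], "yaw": 0},
    {"fingers": 0, "delta_pos": [0.432, -0.181, 0.33], "yaw": 0}
  ]
}}

```text
clock: 11.35
eef_pos: [0.4423, -0.2382, 0.0914]
tool_rot: [0.907, 0.42, 0.001, 0.001]
ft_force: [-0.3, 0.0, -1.0]
grip_width: -0.0003
grasp_force: 0.0
```

```bash
python3 -c "
from h import *
hole();side_hole();print(move([.4416,-.2367,.0825]))"
```

```text
11.4 [ 0.4423 -0.2382  0.0914] [-0.11 -0.61 -0.29]
hole deg past slot 2.62 r 0.0938
[264.4 226.7] 51 180 r 0.0514 -22.35
[274.1 238.1] 29 157 r 0.093 7.36
[ 0.0025 -0.0044  0.0292]
```

Call:
{"fn": "jog_arm", "kwargs": {
  "deltas": [
    {"fingers": 0, "delta_pos": [0, 0, 0.012], "yaw": 0},
    {"fingers": 0, "delta_pos": [0, 0, 0.022], "yaw": 0},
    {"fingers": 0, "delta_pos": [0, 0, 0.028], "yaw": 0},
    {"fingers": 0, "delta_pos": [0, 0, 0.0295], "yaw": 0},
    {"fingers": 0, "delta_pos": [0, 0, 0.0295], "yaw": 0},
    {"fingers": 0, "delta_pos": [0, 0, 0.0295], "yaw": 0}
  ]
}}

```text
clock: 12.05
eef_pos: [0.4414, -0.2374, 0.0821]
tool_rot: [0.907, 0.421, 0.0, 0.0]
ft_force: [-1.8, 1.6, 7.6]
grip_width: -0.0002
grasp_force: 3.7
```

```bash
python3 -c "
from h import *
hole();side_hole();print(bot.get_obs()['ft_force']);arc([-1,-2,-3,-4])"
```

```text
12.1 [ 0.4414 -0.2374  0.082 ] [-2.84  0.41  7.07]
hole deg past slot 2.53 r 0.0937
[264.6 226.9] 53 179 r 0.0517 -21.64
[273.7 238.4] 29 156 r 0.0944 6.91
[-2.14691989  0.98733841  8.11264245]
-1 [ 0.0031 -0.0007]
-2 [ 0.0062 -0.0013]
-3 [ 0.0094 -0.0019]
-4 [ 0.0125 -0.0024]
```

Call:
{"fn": "jog_arm", "kwargs": {
  "deltas": [
    {"fingers": 0, "delta_pos": [0, 0, -0.001], "yaw": 0},
    {"fingers": 0, "delta_pos": [0.002, -0.0004, -0.0015], "yaw": 0},
    {"fingers": 0, "delta_pos": [0.005, -0.001, -0.0015], "yaw": 0},
    {"fingers": 0, "delta_pos": [0.008, -0.0016, -0.0015], "yaw": 0},
    {"fingers": 0, "delta_pos": [0.01, -0.002, -0.0015], "yaw": 0},
    {"fingers": 0, "delta_pos": [0.01, -0.002, -0.0015], "yaw": 0},
    {"fingers": 0, "delta_pos": [0.01, -0.002, -0.0015], "yaw": 0}
  ]
}}

```text
clock: 12.85
eef_pos: [0.443, -0.2348, 0.0823]
tool_rot: [0.907, 0.421, 0.0, 0.0]
ft_force: [-1.4, 0.2, 4.9]
grip_width: 0.0001
grasp_force: 2.7
```

```bash
python3 -c "
from h import *
hole();hole();side_hole();print(bot.get_obs()['ft_force'])"
```

```text
12.9 [ 0.443  -0.2348  0.0823] [-0.99  0.5   5.55]
hole deg past slot -0.96 r 0.0935
12.95 [ 0.443  -0.2348  0.0823] [-0.97  1.42  5.52]
hole deg past slot -0.91 r 0.0935
[264.5 226.8] 52 178 r 0.0514 -22.14
[271.9 237.5] 22 156 r 0.0909 4.34
[-2.21326148  0.54576028  5.21384052]
```

Call:
{"fn": "jog_arm", "kwargs": {
  "deltas": [
    {"fingers": 0, "delta_pos": [0, 0, -0.001], "yaw": 0},
    {"fingers": 0, "delta_pos": [0, 0, -0.002], "yaw": 0},
    {"fingers": 0, "delta_pos": [0, 0, -0.003], "yaw": 0},
    {"fingers": 0, "delta_pos": [0, 0, -0.004], "yaw": 0},
    {"fingers": 0, "delta_pos": [0, 0, -0.005], "yaw": 0},
    {"fingers": 0, "delta_pos": [0, 0, -0.006], "yaw": 0},
    {"fingers": 0, "delta_pos": [0, 0, -0.009], "yaw": 0},
    {"fingers": 0, "delta_pos": [0, 0, -0.02], "yaw": 0},
    {"fingers": 0, "delta_pos": [0, 0, -0.1], "yaw": 0},
    {"fingers": 0, "delta_pos": [0, 0, -0.2], "yaw": 0},
    {"fingers": 0, "delta_pos": [0, 0, -0.3], "yaw": 0},
    {"fingers": 0, "delta_pos": [0, 0, -0.36], "yaw": 0}
  ]
}}

```text
clock: 14.2
eef_pos: [0.4435, -0.235, 0.1922]
tool_rot: [0.907, 0.421, 0.001, 0.001]
ft_force: [1.0, -0.1, -0.3]
grip_width: 0.0004
grasp_force: 0.0
```

```bash
python3 -c "
from h import *
hole();hole();side_hole();print(move([.3998,-.3716,.19]))"
```

```text
14.25 [ 0.4448 -0.2357  0.1946] [ 0.88 -0.35  1.1 ]
hole deg past slot -0.75 r 0.0935
14.3 [ 0.4445 -0.2356  0.1927] [-0.66 -0.74 -0.27]
hole deg past slot -0.47 r 0.0936
[264.5 226.8] 51 179 r 0.0516 -21.89
[272.4 237.5] 19 156 r 0.0909 4.94
[-0.4418  0.1827  0.0029]
```

Good; now go over the pin, opening the fingers.

Call:
{"fn": "jog_arm", "kwargs": {
  "deltas": [
    {"fingers": 0.2, "delta_pos": [-0.15, 0.06, 0], "yaw": 0},
    {"fingers": 0.7, "delta_pos": [-0.3, 0.12, 0], "yaw": 0},
    {"fingers": 0.7, "delta_pos": [-0.4418, 0.183, 0.003], "yaw": 0},
    {"fingers": 0.7, "delta_pos": [-0.4418, 0.183, 0.003], "yaw": 0},
    {"fingers": 0.7, "delta_pos": [-0.4418, 0.183, 0.003], "yaw": 0},
    {"fingers": 0.7, "delta_pos": [-0.4418, 0.183, 0.003], "yaw": 0},
    {"fingers": 0.7, "delta_pos": [-0.4418, 0.183, 0.003], "yaw": 0}
  ]
}}

```text
clock: 15.05
eef_pos: [0.3993, -0.3698, 0.1882]
tool_rot: [0.907, 0.422, -0.0, -0.001]
ft_force: [-0.1, -1.1, -0.5]
grip_width: 0.0597
grasp_force: 0.0
```

```bash
python3 -c "
from h import *
hole();hole();hole();side_hole();print(move([.3998,-.3716,.092]))"
```

```text
15.1 [ 0.3995 -0.3699  0.1885] [-0.75 -0.11 -0.05]
hole deg past slot -0.44 r 0.0939
15.15 [ 0.3996 -0.37    0.1887] [ 0.41 -0.28  0.14]
hole deg past slot -0.34 r 0.094
15.2 [ 0.3996 -0.3702  0.1888] [ 0.71  1.02 -0.78]
hole deg past slot -0.34 r 0.094
[264.5 226.8] 51 179 r 0.0516 -21.89
[272.3 237.7] 26 159 r 0.0918 4.89
[-0.0026  0.003   0.3229]
```

Call:
{"fn": "jog_arm", "kwargs": {
  "deltas": [
    {"fingers": 0.7, "delta_pos": [0, 0, 0.1], "yaw": 0},
    {"fingers": 0.7, "delta_pos": [0, 0, 0.2], "yaw": 0},
    {"fingers": 0.7, "delta_pos": [0, 0, 0.28], "yaw": 0},
    {"fingers": 0.7, "delta_pos": [0, 0, 0.322], "yaw": 0},
    {"fingers": 0.7, "delta_pos": [0, 0, 0.322], "yaw": 0},
    {"fingers": 0.7, "delta_pos": [0, 0, 0.322], "yaw": 0}
  ]
}}

```text
clock: 15.85
eef_pos: [0.3997, -0.3715, 0.0929]
tool_rot: [0.907, 0.421, 0.0, 0.001]
ft_force: [-0.6, -0.1, -0.3]
grip_width: 0.0593
grasp_force: 0.0
```

```bash
python3 -c "
from h import *
hole();c=side_hole();print(move([.3998,-.3716,.092]))
save({'image':cv2.resize(c['image'][170:290,190:350],None,fx=4,fy=4,interpolation=cv2.INTER_CUBIC)},'crop3.png')"
```

```text
15.9 [ 0.4    -0.3719  0.0935] [ 0.27 -0.44  0.75]
hole deg past slot -0.59 r 0.0934
[264.5 226.7] 42 167 r 0.0512 -22.23
[272.2 237.4] 22 158 r 0.0907 4.67
[ 0.0006 -0.0019  0.0057]
```

View pics/crop3.png

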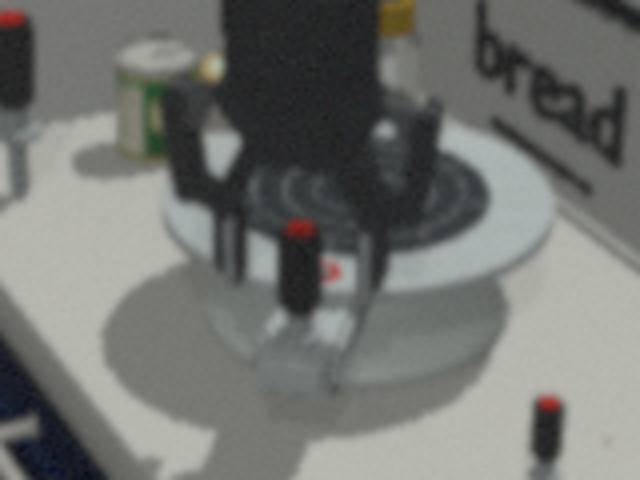

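The fingers straddle the knob evenly: tips at about (248,240) and (284,243), knob at (265,237). I'll close them.

Call:
{"fn": "jog_arm", "kwargs": {
  "deltas": [
    {"fingers": 0, "delta_pos": [0, 0, 0], "yaw": 0},
    {"fingers": 0, "delta_pos": [0, 0, 0], "yaw": 0},
    {"fingers": 0, "delta_pos": [0, 0, 0], "yaw": 0},
    {"fingers": 0, "delta_pos": [0, 0, 0], "yaw": 0},
    {"fingers": 0, "delta_pos": [0, 0, 0], "yaw": 0},
    {"fingers": 0, "delta_pos": [0, 0, 0], "yaw": 0}
  ]
}}

```text
clock: 16.55
eef_pos: [0.3996, -0.3718, 0.093]
tool_rot: [0.907, 0.421, 0.0, 0.001]
ft_force: [-0.0, 0.5, 5.8]
grip_width: 0.0202
grasp_force: 58.9
```

```bash
python3 -c "
from h import *
o=bot.get_obs();print(o['ft_force'],o['grip_width'],o['grasp_force'],o['eef_pos'])
u=np.array([-.6452,-.7640,0]);R=Rot.from_quat(o['tool_rot']).as_matrix();print('toward axis',R.T@(-u*.048)/.3)"
```

```text
[-0.01496859  0.46200437  5.76909369] 0.020229870582315065 58.93548938445747 [ 0.39956896 -0.37176166  0.09298994]
toward axis [ 1.59998237e-01 -1.65546950e-04 -1.39447718e-05]
```

Call:
{"fn": "jog_arm", "kwargs": {
  "deltas": [
    {"fingers": 0, "delta_pos": [0, 0, -0.02], "yaw": 0},
    {"fingers": 0, "delta_pos": [0, 0, -0.05], "yaw": 0},
    {"fingers": 0, "delta_pos": [0, 0, -0.09], "yaw": 0},
    {"fingers": 0, "delta_pos": [0, 0, -0.13], "yaw": 0},
    {"fingers": 0, "delta_pos": [0, 0, -0.17], "yaw": 0},
    {"fingers": 0, "delta_pos": [0, 0, -0.2], "yaw": 0},
    {"fingers": 0, "delta_pos": [0, 0, -0.21], "yaw": 0},
    {"fingers": 0, "delta_pos": [0, 0, -0.21], "yaw": 0},
    {"fingers": 0, "delta_pos": [0, 0, -0.21], "yaw": 0}
  ]
}}

```text
clock: 17.45
eef_pos: [0.3988, -0.3711, 0.1547]
tool_rot: [0.907, 0.421, -0.0, -0.0]
ft_force: [0.1, 0.7, -0.7]
grip_width: 0.0204
grasp_force: 58.9
```

```bash
python3 -c "
from h import *
hole();c=side_hole();o=bot.get_obs();print(o['grip_width'],o['grasp_force'])
save({'image':cv2.resize(c['image'][170:290,190:350],None,fx=4,fy=4,interpolation=cv2.INTER_CUBIC)},'crop4.png')"
```

```text
17.5 [ 0.3987 -0.3709  0.1545] [-0.35  0.31 -0.92]
hole deg past slot -0.47 r 0.0935
[263.8 198.7] 33 159 r 0.1084 210.22
[271.1 237.6] 37 158 r 0.092 3.3
[266.5 249. ] 6 147 r 0.1402 2.8
0.020334063268081473 58.93656671047211
```

View pics/crop4.png

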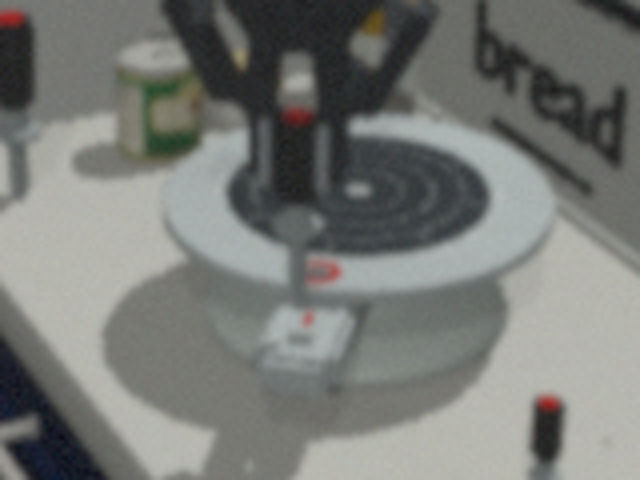

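The pin hangs upright between the pads at about (264,210). The ring at (271,238) and the empty parking hole at (265,254) are both in view. Next I'll shift it 48 mm towards the axis.

Call:
{"fn": "jog_arm", "kwargs": {
  "deltas": [
    {"fingers": 0, "delta_pos": [0.03, 0, 0], "yaw": 0},
    {"fingers": 0, "delta_pos": [0.08, 0, 0], "yaw": 0},
    {"fingers": 0, "delta_pos": [0.13, -0.001, 0], "yaw": 0},
    {"fingers": 0, "delta_pos": [0.16, -0.001, 0], "yaw": 0},
    {"fingers": 0, "delta_pos": [0.16, -0.001, 0], "yaw": 0},
    {"fingers": 0, "delta_pos": [0.16, -0.001, 0], "yaw": 0},
    {"fingers": 0, "delta_pos": [0.16, -0.001, 0], "yaw": 0},
    {"fingers": 0, "delta_pos": [0.16, -0.001, 0], "yaw": 0},
    {"fingers": 0, "delta_pos": [0.16, -0.001, 0], "yaw": 0}
  ]
}}

```text
clock: 18.45
eef_pos: [0.4296, -0.3348, 0.1551]
tool_rot: [0.907, 0.42, -0.0, 0.0]
ft_force: [-0.7, 0.9, -0.9]
grip_width: 0.0207
grasp_force: 58.9
```

```bash
python3 -c "
from h import *
hole();c=side_hole();print(move([.4303,-.3349,.105]))
save({'image':cv2.resize(c['image'][170:290,190:350],None,fx=4,fy=4,interpolation=cv2.INTER_CUBIC)},'crop5.png')"
```

```text
18.5 [ 0.4296 -0.3348  0.1551] [-0.33  0.26 -0.42]
[269.7 237.4] 49 158 r 0.0918 1.5
[266.5 249. ] 6 147 r 0.1402 2.8
[0.0011 0.002  0.167 ]
```

Call:
{"fn": "jog_arm", "kwargs": {
  "deltas": [
    {"fingers": 0, "delta_pos": [0.001, 0.001, 0.02], "yaw": 0},
    {"fingers": 0, "delta_pos": [0.001, 0.001, 0.04], "yaw": 0},
    {"fingers": 0, "delta_pos": [0.001, 0.001, 0.05], "yaw": 0},
    {"fingers": 0, "delta_pos": [0.001, 0.001, 0.056], "yaw": 0},
    {"fingers": 0, "delta_pos": [0.001, 0.001, 0.061], "yaw": 0},
    {"fingers": 0, "delta_pos": [0.001, 0.001, 0.066], "yaw": 0},
    {"fingers": 0, "delta_pos": [0.001, 0.001, 0.07], "yaw": 0}
  ]
}}

```text
clock: 19.25
eef_pos: [0.4304, -0.3345, 0.1341]
tool_rot: [0.907, 0.421, 0.0, 0.0]
ft_force: [-0.3, -0.2, -0.3]
grip_width: 0.0201
grasp_force: 58.9
```

```bash
python3 -c "
from h import *
hole();o=bot.get_obs();print(o['ft_force'],o['ft_torque'])"
```

```text
19.3 [ 0.4303 -0.3344  0.1339] [-0.27  0.53 -0.49]
[-0.27312291  0.53482295 -0.4913426 ] [-0.05500728  0.00027815 -0.00167608]
```

The tip is in the hole with no contact force, so I'll continue down.

Call:
{"fn": "jog_arm", "kwargs": {
  "deltas": [
    {"fingers": 0, "delta_pos": [0, 0, 0.012], "yaw": 0},
    {"fingers": 0, "delta_pos": [0, 0, 0.024], "yaw": 0},
    {"fingers": 0, "delta_pos": [0, 0, 0.036], "yaw": 0},
    {"fingers": 0, "delta_pos": [0, 0, 0.045], "yaw": 0},
    {"fingers": 0, "delta_pos": [0, 0, 0.052], "yaw": 0}
  ]
}}

```text
clock: 19.8
eef_pos: [0.4301, -0.3343, 0.1181]
tool_rot: [0.907, 0.421, -0.0, -0.0]
ft_force: [-0.1, 0.7, -0.8]
grip_width: 0.0202
grasp_force: 58.9
```

Call:
{"fn": "jog_arm", "kwargs": {
  "deltas": [
    {"fingers": 0, "delta_pos": [0, 0, 0.01], "yaw": 0},
    {"fingers": 0, "delta_pos": [0, 0, 0.02], "yaw": 0},
    {"fingers": 0, "delta_pos": [0, 0, 0.03], "yaw": 0},
    {"fingers": 0, "delta_pos": [0, 0, 0.036], "yaw": 0},
    {"fingers": 0, "delta_pos": [0, 0, 0.04], "yaw": 0},
    {"fingers": 0, "delta_pos": [0, 0, 0.04], "yaw": 0}
  ]
}}

```text
clock: 20.4
eef_pos: [0.4302, -0.3344, 0.1063]
tool_rot: [0.907, 0.421, -0.0, -0.0]
ft_force: [0.2, -0.3, -1.3]
grip_width: 0.0201
grasp_force: 58.9
```

Call:
{"fn": "jog_arm", "kwargs": {
  "deltas": [
    {"fingers": 0, "delta_pos": [0, 0, 0.002], "yaw": 0},
    {"fingers": 0, "delta_pos": [0, 0, 0.003], "yaw": 0},
    {"fingers": 0, "delta_pos": [0, 0, 0.004], "yaw": 0},
    {"fingers": 0, "delta_pos": [0, 0, 0.004], "yaw": 0}
  ]
}}

```text
clock: 20.8
eef_pos: [0.4303, -0.3344, 0.1053]
tool_rot: [0.907, 0.421, 0.0, 0.0]
ft_force: [0.7, 0.3, -0.7]
grip_width: 0.0203
grasp_force: 58.9
```

Call:
{"fn": "jog_arm", "kwargs": {
  "deltas": [
    {"fingers": 0, "delta_pos": [0, 0, 0.001], "yaw": 0},
    {"fingers": 0, "delta_pos": [0, 0, 0.002], "yaw": 0},
    {"fingers": 0, "delta_pos": [0, 0, 0.002], "yaw": 0}
  ]
}}

```text
clock: 21.1
eef_pos: [0.4303, -0.3344, 0.1047]
tool_rot: [0.907, 0.421, 0.0, 0.0]
ft_force: [-0.3, 0.4, -0.5]
grip_width: 0.0202
grasp_force: 58.9
```

Call:
{"fn": "jog_arm", "kwargs": {
  "deltas": [
    {"fingers": 0, "delta_pos": [0, 0, 0.0015], "yaw": 0},
    {"fingers": 0, "delta_pos": [0, 0, 0.0015], "yaw": 0},
    {"fingers": 0.35, "delta_pos": [0, 0, 0.0015], "yaw": 0},
    {"fingers": 0.6, "delta_pos": [0, 0, 0.0015], "yaw": 0},
    {"fingers": 0.7, "delta_pos": [0, 0, 0.0015], "yaw": 0},
    {"fingers": 0.7, "delta_pos": [0, 0, 0.0015], "yaw": 0},
    {"fingers": 0.7, "delta_pos": [0, 0, 0.0015], "yaw": 0},
    {"fingers": 0.7, "delta_pos": [0, 0, 0.0015], "yaw": 0}
  ]
}}

```text
clock: 21.9
eef_pos: [0.4303, -0.3344, 0.1042]
tool_rot: [0.907, 0.421, -0.0, -0.0]
ft_force: [-0.1, -0.5, 0.1]
grip_width: 0.06
grasp_force: 0.0
```

```bash
python3 -c "
from h import *
c=cam('side')
for ce,s in reds(c): print(ce.round(1),s[4],pt(c,*ce).round(4))
print(move([.4303,-.3344,.22]),bot.get_obs()['grip_width'])"
```

```text
[191.7 174.6] 26 [ 0.3728 -0.0317  0.1214]
[510.4 217.9] 661 [ 0.8452 -0.5833  0.1447]
[269.9 211.4] 25 [ 0.4334 -0.3326  0.1391]
[326.7 271. ] 13 [ 0.4812 -0.4797  0.0654]
[391.9 381.8] 874 [ 0.4479 -0.7263  0.0091]
[-0.     -0.     -0.3859] 0.059574534472853206
```

Call:
{"fn": "jog_arm", "kwargs": {
  "deltas": [
    {"fingers": 0.7, "delta_pos": [0, 0, -0.03], "yaw": 0},
    {"fingers": 0.7, "delta_pos": [0, 0, -0.1], "yaw": 0},
    {"fingers": 0.7, "delta_pos": [0, 0, -0.25], "yaw": 0},
    {"fingers": 0.7, "delta_pos": [0, 0, -0.4], "yaw": 0},
    {"fingers": 0.7, "delta_pos": [0.2, -0.25, -0.45], "yaw": 0},
    {"fingers": 0.7, "delta_pos": [0.3, -0.6, -0.45], "yaw": 0},
    {"fingers": 0.7, "delta_pos": [0.4, -0.75, -0.45], "yaw": 0},
    {"fingers": 0.7, "delta_pos": [0.4, -0.75, -0.45], "yaw": 0},
    {"fingers": 0.7, "delta_pos": [0.4, -0.75, -0.45], "yaw": 0},
    {"fingers": 0.7, "delta_pos": [0.4, -0.75, -0.45], "yaw": 0},
    {"fingers": 0.7, "delta_pos": [0.4, -0.75, -0.45], "yaw": 0}
  ]
}}

```text
clock: 23.05
eef_pos: [0.3359, -0.0965, 0.2403]
tool_rot: [0.907, 0.422, 0.001, 0.001]
ft_force: [0.4, -0.7, -0.1]
grip_width: 0.0597
grasp_force: 0.0
```

```bash
python3 -c "
from h import *
print(bot.get_obs()['eef_pos'])
c=cam('top');s=cam('side')
a=cv2.resize(c['image'][195:275,290:370],None,fx=4.9,fy=4.9,interpolation=cv2.INTER_CUBIC)
b=cv2.resize(s['image'][190:270,225:305],None,fx=4.9,fy=4.9,interpolation=cv2.INTER_CUBIC)
save({'image':np.hstack([a,b])},'fin.png')
ct=[x for x,q in reds(c) if 300<x[0]<360 and q[4]>20];cs=[x for x,_ in reds(s) if 255<x[0]<285];print(ct,cs)
o1,d1=ray(c,*ct[-1]) ;ls=[ (x,y) for x in ct for y in cs]
for x,y in ls:
    o1,d1=ray(c,*x);o2,d2=ray(s,*y);t=np.linalg.lstsq(np.c_[d1,-d2],o2-o1,rcond=None)[0];print(o1+d1*t[0],o2+d2*t[1])
"
```

```text
[ 0.33592014 -0.09652189  0.24034801]
[array([332.015625, 227.640625])] [array([269.65625, 211.21875])]
[ 0.4293982  -0.33402145  0.14080293] [ 0.43162958 -0.33502974  0.14108158]
```

View pics/fin.png

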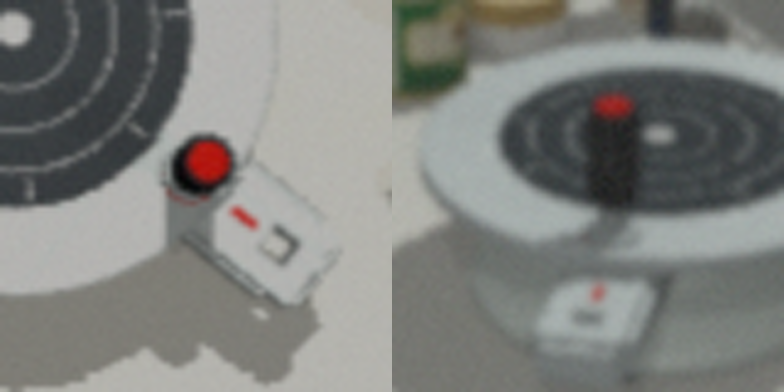

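The pin stands upright in the lock hole, with its cap at (332,228) and its collar on the rim. The cap is 11.7 mm higher than when parked (12 mm expected), and the parking hole at (347,245) is empty. I'll hand it in.

```bash
python3 -c "
from h import *
print(bot.job_done())"
```

```text
the job is handed in; nothing more can be done
None
```

The turntable is stopped with its lock hole over the slot; the lock pin is home, upright and released (cap 11.7 mm above its parked height, 12 mm expected), and the job was handed in at about 23 s without touching the bystanders.

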